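# Raise the tilting drawing rest and set the petal template on its ledge

### The job

Lift the tilting drawing rest by its carrying handle until the board stands at about 35 degrees (the red mark on its quadrant) and let go. Then take the white petal template by its blue handle and lower it, without dropping it, onto the sloping board so that it lies flat with its long straight edge square against the ledge, and leave it resting there. Do not disturb the other things on the table.

Things in the scene. Friction and masses are not known exactly. Their poses are not given: they have to be found in the camera images.
- stand: Tilting drawing rest: wooden base frame 200 x 260 mm, 20 mm high, fixed to the table. Origin at table level under its centre; x points level from the ledge side to the handle side (roughly the robot's left), y along the hinge, z up. Hinge line at x = -90, z = 32 mm. Angle quadrant (thin arc, 105 mm radius about the hinge, red mark at 35 degrees) at y = -137 mm.
- board (a joint): Tilt of the board in rad: 0 is level, growing as the handle side is raised; range 0 to 0.95. 35 degrees is 0.61. Friction hinge: it stays where it is left; it takes about 5 to 10 N at the handle to lift it, and the template's weight does not move it.
- board_hinge (a point): Point on the hinge line in the middle of its length, with the board's axes: x up the slope along the board, y along the hinge, z square out of the board's face. The board is 260 mm wide (y), 14 mm thick (z -7 to +7 mm) and reaches from x = 12 to 192 mm.
- board_handle (a point): Middle of the carrying handle's round black bar, 14 mm diameter, 132 mm long, parallel to the hinge, in the board's plane, 242 mm from the hinge line. Two posts join it to the board's upper edge at 60 mm either side of this point; the gap between bar and board edge is 43 mm clear. Axes as the board's.
- board_ledge (a point): Middle of the line where the ledge meets the board's face: x = 22, z = 7 mm from point board_hinge. Axes as the board's (x up the slope, z out of the face). The ledge is a dark wood strip along the whole 260 mm width, 10 mm thick, standing 14 mm above the face, on the -x side of this point.
- template: White rigid plate 6 mm thick, 150 mm long (y), x from -45 (straight edge) to +56 mm (tip of the middle one of 3 petal lobes), 0.13 to 0.25 kg. Origin at its underside below the handle's middle, z up; starts flat on the mat, straight edge towards the robot or turned to its right. Blue bar handle 90 mm long (y), 20 mm wide (x), its top 37 mm above the underside, on a foot 26 mm wide up to 9 mm.
- template_grip (a point): Grip point in the middle of the template's blue handle, 24 mm above the underside; axes as the template's.
- template_edge (a point): Middle of the template's long straight edge, at the underside: x = -45 mm of body template, axes as the template's.
- mat: Green cutting mat 220 x 300 x 3 mm, fixed on the table; the template, pencil and clip start on it. Origin under its centre.
- pencil: Black mechanical pencil, about 140 mm long (x), 10 mm thick, beside the template on the mat. Leave alone. Origin under its middle.
- clip: Steel spring clip 55 x 12 x 10 mm, on the mat on the template's other side. Leave alone. Origin under its middle.
- case: Wooden compass case 60 x 210 x 22 mm with a dark window, on the far side of the table. Leave alone. Origin under its middle.
- ruler: Yellow ruler 30 x 200 x 5 mm, lying at the right near the robot. Leave alone. Origin under its middle.
- glue: White glue bottle, 48 mm diameter, 120 mm high, orange cap, standing at the left. Leave alone. Origin under its middle.
- mug: Blue mug, 76 mm diameter, 90 mm high, at the right. Leave alone. Origin under its middle.
- tape: Roll of paper tape, 90 mm diameter, 20 mm high, lying at the far left. Leave alone. Origin under its middle.
There are look-alikes about, which are no part of the job. What is shaped like the template but orange is not meant.

How it is judged:
On the way, in this order (a step that is already met when the one before it is completed fails the run):
1. the board has been raised to 35 degrees (within 5) and its handle let go (value of joint board between 0.524 and 0.698 rad and velocity of joint board between -0.05 and 0.05 rad/s and contact force between the fingers and stand below 0.3 N), for 0.2 s.
2. the template, still held in the fingers, touches the board, lying within 10 degrees of its slope (lowered, not dropped) (contact force between the fingers and template above 0.5 N and contact force between template and stand above 0.2 N and angle between the z axis of template and the z axis of board_ledge, either way round below 0.175 rad and z of template_edge in the frame of board_ledge below 0.02 m), for 0.05 s.
At the end, for the whole second after the job is handed in: The board stands at 35 degrees within 5; the template lies at rest, handle up, flat on it (within 4 degrees and 4 mm), its whole length on the board (its middle within 58 mm of the ledge's middle), the straight edge within 5 mm of the ledge and parallel to it within 4 degrees (value of joint board between 0.524 and 0.698 rad and angle between the z axis of template and the z axis of board_ledge, either way round below 0.07 rad and angle between the y axis of template and the y axis of board_ledge, either way round below 0.07 rad and x of template_edge in the frame of board_ledge between -0.004 and 0.005 m and y of template_edge in the frame of board_ledge between -0.058 and 0.058 m and z of template_edge in the frame of board_ledge between -0.004 and 0.004 m and z of template_grip in the frame of board_ledge above 0.015 m and linear speed of template below 0.02 m/s and angular speed of template below 0.1 rad/s); the robot touches nothing.
It fails at once if the pencil, clip, compass case, ruler, glue, mug or tape is moved by more than 30 mm (distance of any of pencil, clip, case, ruler, glue, mug, tape from where it was at the start of the episode above 0.03 m).
It also fails if it takes over 58 s, if anything falls off the work surface, if the arm or the gripper's body presses on something with over 40 N, if the wrist force passes 120 N, or if a joint passes its speed limit or range.

### The arm

A 6-joint arm with a two-finger parallel gripper is mounted at the origin on the work surface. World frame = base frame: x ahead of the robot, y to its left, z up, the work surface at z = 0. Lengths are in m, angles in rad, forces in N, time in s.
With the tool pointing down it reaches from about 0.425 to 0.95 m from the base axis. Payload 3.5 kg.
Tool frame: the origin (TCP) lies midway between the tips of the shut fingers; the grasp point (between the pads) lies 19 mm behind it; z points along the fingers, x is the direction in which the jaws open and shut, and the axes are right-handed (so a half turn about z gives the same grasp; the last joint's range is limited). The gripper opens to 85 mm and grips with 20 to 120 N. Pads are 22 mm wide; open, the fingers measure 114 mm over their backs; the gripper's body (76 mm by 85 mm) begins 54 mm behind the grasp point. The pads swing forward as they close: fully open they stand 13 mm farther back than shut.
Start: joints at [-1.44, 0.286, 1.577, -0, 1.279, -0.15], TCP at [0.187, -0.649, 0.231] pointing down, gripper open.
Joint ranges: [-2.77, 2.77], [-0.9, 2.22], [0.21, 2.48], [-1.53, 4.67], [0.24, 2.81], [-2.84, 2.84]. Speed limits (rad/s): [2.79, 2.79, 3.14, 3.14, 3.14, 3.14].

### API

Orientations are given as a unit quaternion [x, y, z, w].
In Python, from plant import readout, optics, ctrl gives the robot as it stands. The module is installed in compiled form; this text tells all that it offers.
- The arm moves only by the shell command python3 -m crank 'ROWS' [OPENING] [FORCE]. ROWS is text: rows parted by semicolons, each of 6 numbers parted by spaces: the shift along the tool's x, y, z in mm, then the turn, a rotation vector about the tool's x, y, z in rad. In form: dx dy dz ax ay az; .... A call has 1 to 5 rows; each row shifts and turns the commanded pose from where the row before left it, along the tool's axes as they then stand; what a row does not reach is not made up. A row lasts 1/8 s, in which the tool goes at most 62.5 mm and 10.7 degrees, less where a joint would pass 70% of its speed; a pose out of reach is approached as far as the arm can. A call is refused whole if a number of a shift passes 62.5 or a number of a turn 0.188, either way. A call with a gripper value outside its range is refused whole. OPENING is the opening, from -1 (shut) to 1 (fully open), set as the call begins (- or left out, the last holds). The fingers move at their own pace and stop on an object; FORCE is the grip in N (left out, the last holds). Time passes only in rows, so rows that do not move let the fingers close. It gives the time, the measured TCP pose, the force and the opening at its end, in the units of the state.
- readout.get_state(): the state, without advancing time (a new reading comes with each control period).
- optics.read_camera(name): name is "scene" or "side" or "wrist"; returns the picture (420x560x3 uint8, red, green, blue); there is no depth.
- optics.calibration(name): a dict with "mtx" (3x3 intrinsics, pixels), "rvec" (rotation vector, rad) and "tvec" (3), from world to camera coordinates, as OpenCV has them; the wrist camera has in their place "tool_from_camera" (4x4, takes a point from camera to tool coordinates, whose origin is the TCP and whose axes are the tool frame's). Camera axes: x right, y down, z forward; pixel columns grow to the right and rows downward; lengths in m; the calibration is good to about 2 mm. A picture is of the moment at which its call begins: read the wrist's pose just before it. calibration takes no time and is no camera call.
- ctrl.sign_off(): hands the job in, once; it reports no verdict.
Trained networks look in the newest picture that a camera, given by its name, has taken for a name from the list of things; names that differ only in an ending like _2 or _b are one class to them, and where a whole thing is asked for, a point or a joint stands for the part that bears it (a point fixed in the world has none). Each returns a list of dicts, best first, with "p" (0 to 1); they miss things now and then, are a little off and sometimes report something else, mostly with a low value. They report only what shows in the picture. A call takes as long as a camera call. They do not tell look-alikes from the thing itself.
- optics.recognise(camera, thing): "xy" ([column, row] as shares, 0 to 1, of the picture: columns of its width, rows of its height, amid what is visible of it).
The state is a dict: "time": time; "qpos": joint angles; "dq": joint speeds; "joint_efforts": joint torques, N m; "eef_pos": TCP position; "tcp_rot": TCP orientation; "contact_force": force on the tool from outside, world axes, zero at the start; "wrist_torque": the same for the moment, N m; "opening": opening from 0.0 (shut) to 1.0 (fully open).
Only numpy, scipy, OpenCV 4.12 (cv2) and the standard library are available. Lean on these libraries where they do the work, as an engineer would, in place of code of your own. Each camera call takes 0.05 s, during which the arm holds its last target.

## Working session

There is one attempt and no reset: what is moved stays moved. The work goes in short steps, Python scripts to look and compute and a shell command to move; the robot and the scene stay as the last step left them, time stands still between calls to the robot, and variables do not carry over. Pictures are saved under pics/ and viewed, and the job is handed in when it is done.

```bash
mkdir -p pics; ls
python3 - <<'E'
from plant import readout, optics, ctrl
import cv2
print(readout.get_state())
for n in ("scene","side","wrist"):
    im=optics.read_camera(n); cv2.imwrite(f"pics/a_{n}.png",im[:,:,::-1]); 
    c=optics.calibration(n); print(n,{k:v.tolist() if hasattr(v,'tolist') else v for k,v in c.items()})
    if n!="wrist":
        for t in ("stand","board_handle","template","template_grip","mat","pencil","clip","case","ruler","glue","mug","tape"):
            print(t,[( [round(d['xy'][0]*560),round(d['xy'][1]*420)],round(d['p'],2)) for d in optics.recognise(n,t)[:3]])
print(readout.get_state()['time'])
E
```

```text
pics
{'time': 0.0, 'qpos': array([-1.44004747e+00,  2.87171608e-01,  1.57818796e+00, -9.34454756e-06,
        1.27860750e+00, -1.50028507e-01]), 'dq': array([-0.00075799,  0.0002093 ,  0.00021616, -0.00045322, -0.00039119,
        0.00021393]), 'joint_efforts': array([-9.28749469e-04, -4.05982268e+01, -2.92627770e+01, -1.22378719e-04,
        5.90716110e-03, -8.89693865e-06]), 'eef_pos': array([ 0.18696453, -0.64789928,  0.22993729]), 'tcp_rot': array([ 0.79909431, -0.60120451, -0.00083455, -0.0008444 ]), 'contact_force': array([-0.71084306,  0.79896871, -0.51848751]), 'wrist_torque': array([ 0.00418229, -0.04542544,  0.00524087]), 'opening': 1.003032827550065}
scene {'mtx': [[446.9779580024675, 0.0, 286.01960494898316], [0.0, 446.9779580024675, 212.9204031215069], [0.0, 0.0, 1.0]], 'rvec': [1.3503981720126002, 2.350326500012783, -0.7802788322801929], 'tvec': [0.2728503658251196, -0.3581322542888048, 1.7729689059444866]}
stand [([242, 183], 0.83)]
board_handle [([356, 247], 0.7), ([241, 179], 0.58)]
template [([398, 206], 0.91), ([363, 250], 0.67)]
template_grip [([358, 250], 0.65), 
[... 789 characters left out ...]
, 171], 0.6)]
pencil [([260, 311], 0.7), ([329, 144], 0.38)]
clip [([297, 128], 0.7), ([268, 242], 0.64), ([267, 278], 0.53)]
case [([198, 206], 0.74)]
ruler [([332, 144], 0.68)]
glue [([325, 344], 0.87)]
mug [([297, 130], 0.61)]
tape [([234, 338], 0.6)]
wrist {'mtx': [[378.00689240109614, 0.0, 282.65549790122395], [0.0, 378.00689240109614, 202.1342580195051], [0.0, 0.0, 1.0]], 'tool_from_camera': [[0.9999994581738609, 0.0009250220439069656, 0.00047747900706824795, -0.00027891344056496514], [-0.0010233852509170082, 0.9575664037928904, 0.2882109210452989, -0.07391897584198968], [-0.0001906164004232884, -0.2882112535300619, 0.9575668316122994, -0.14143929720329956], [0.0, 0.0, 0.0, 1.0]]}
1.35
```

View pics/a_scene.png

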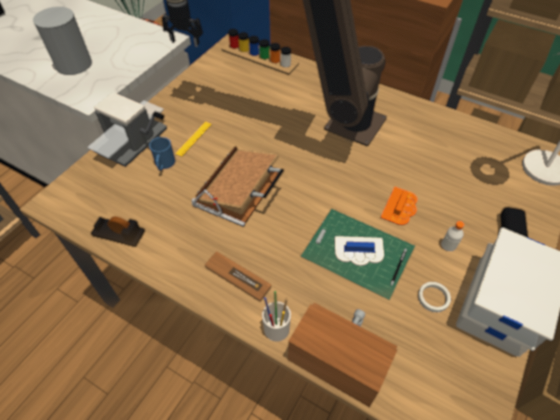

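View pics/a_side.png

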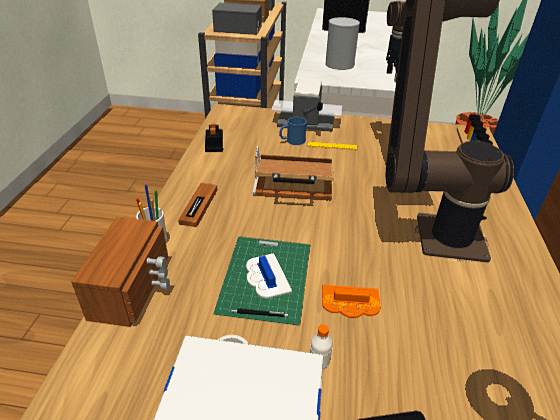

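View pics/a_wrist.png

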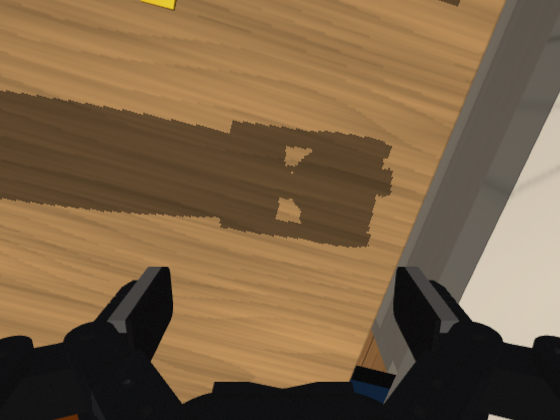

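The white template (scene (360,248), side (268,275)) has the blue handle and lies on the mat, so it is the one meant. The orange look-alike is at scene (400,206), side (351,298). I'll enlarge both areas to confirm this and to measure.

Run:
```python
import cv2,numpy as np
a=cv2.imread("pics/a_scene.png");b=cv2.imread("pics/a_side.png")
def crop(im,x0,y0,w,h,s): return cv2.resize(im[y0:y0+h,x0:x0+w],None,fx=s,fy=s,interpolation=cv2.INTER_CUBIC)
cv2.imwrite("pics/c1.png",np.hstack([crop(a,185,140,110,90,3.6),crop(b,240,140,110,90,3.6)]))
cv2.imwrite("pics/c2.png",np.hstack([crop(a,300,200,125,100,3.2),crop(b,210,230,125,100,3.2)]))
```

```text
(no output)
```

View pics/c1.png

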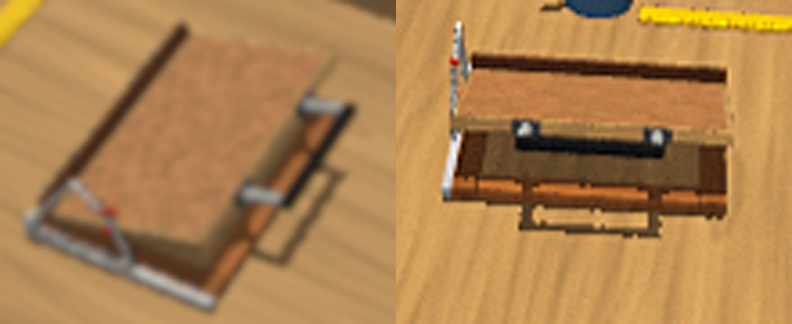

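View pics/c2.png

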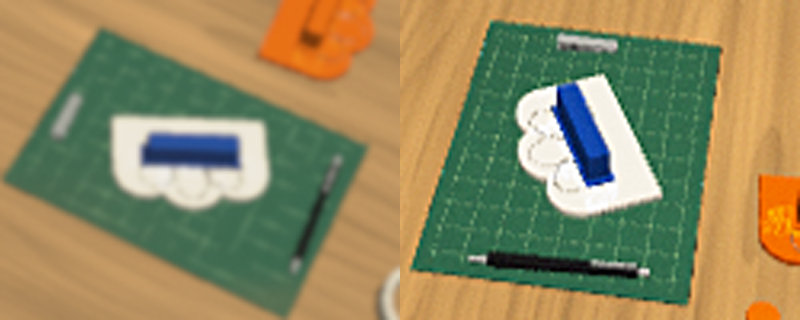

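```bash
cat > h.py <<'E'
import numpy as np,cv2
from scipy.optimize import least_squares
from scipy.spatial.transform import Rotation as R
from plant import readout, optics, ctrl
def cal(n):
    c=optics.calibration(n); return c
CAL={n:cal(n) for n in("scene","side","wrist")}
def proj(n,P,T=None):
    P=np.atleast_2d(P).astype(float); c=CAL[n]
    if n=="wrist":
        M=np.linalg.inv(T@np.array(c["tool_from_camera"])); P=P@M[:3,:3].T+M[:3,3]; r=t=np.zeros(3)
    else: r=np.array(c["rvec"]);t=np.array(c["tvec"])
    return cv2.projectPoints(P,r,t,np.array(c["mtx"]),None)[0][:,0]
def toolT(s=None):
    s=s or readout.get_state(); T=np.eye(4); T[:3,:3]=R.from_quat(s["tcp_rot"]).as_matrix(); T[:3,3]=s["eef_pos"]; return T
def standpt(p,q):  # p: x,y,yaw,tilt ; q=(x,y,z,frame) frame 1: board
    x,y,z,f=q
    if f:
        c,s=np.cos(p[3]),np.sin(p[3]); x,z=-.09+c*x-s*z,.032+s*x+c*z
    c,s=np.cos(p[2]),np.sin(p[2])
    return np.array([p[0]+c*x-s*y,p[1]+s*x+c*y,z])
def standT(p):
    T=np.eye(4); T[:3,:3]=(R.from_euler('z',p[2])*R.from_euler('y',-p[3])).as_matrix(); T[:3,3]=standpt(p,(0,0,0,1)); return T
def tmplpt(p,q,z0=.003):
    c,s=np.cos(p[2]),np.sin(p[2]); return np.array([p[0]+c*q[0]-s*q[1],p[1]+s*q[0]+c*q[1],z0+q[2]])
E
cat > fit1.py <<'E'
from h import *
u=lambda x,y,ox,oy,s:((x+.5)/s-.5+ox,(y+.5)/s-.5+oy)
S=lambda x,y:u(x,y,185,140,3.6); D=lambda x,y:u(x,y,240,140,3.6)
obs=[("scene",(.242,-.066,0,1),S(288,200)),("scene",(.242,.066,0,1),S(350,108)),
("scene",(.192,-.13,.007,1),S(200,246)),("scene",(.192,.13,.007,1),S(337,55)),("scene",(.1,-.137,.02,0),S(212,300)),
("scene",(-.004,-.137,.092,0),S(110,212)),
("side",(.242,-.066,0,1),D(120,146)),("side",(.242,.066,0,1),D(267,150)),("side",(.192,-.13,.007,1),D(55,120)),("side",(.192,.13,.007,1),D(337,136)),
("side",(.1,.13,.0,0),D(329,217)),("side",(.1,.13,.02,0),D(330,195)),("side",(-.004,-.137,.092,0),D(58,62))]
def f(p): return np.concatenate([proj(n,standpt(p,q))[0]-o for n,q,o in obs])
r=least_squares(f,[.5,-.25,1.57,.2],loss='soft_l1'); print(r.x,"tilt deg",np.degrees(r.x[3]));print(f(r.x).reshape(-1,2).round(1).tolist())
print("handle",standpt(r.x,(.242,0,0,1)))
np.save("stand.npy",r.x)
S=lambda x,y:u(x,y,300,200,3.2); D=lambda x,y:u(x,y,210,230,3.2)
o2=[("scene",(-.045,-.075,.006),S(112,116)),("scene",(-.045,.075,.006),S(268,122)),("side",(-.045,-.075,.006),D(203,75)),("side",(-.045,.075,.006),D(263,195)),
("scene",(.056,0,.006),S(194,208))]
def g(p): return np.concatenate([proj(n,tmplpt(p,q))[0]-o for n,q,o in o2])
r=least_squares(g,[.6,.1,0]);print(r.x,g(r.x).reshape(-1,2).round(1).tolist())
np.save("tmpl.npy",r.x)
E
python3 fit1.py
```

```text
[ 0.51628286 -0.21278051  1.6554074   0.28190926] tilt deg 16.152210965264363
[[-0.5, 1.7], [0.3, -0.6], [0.5, -0.6], [-1.2, -1.5], [-0.2, 0.3], [-2.2, 0.1], [-0.0, 0.3], [0.4, 1.4], [-0.2, -0.2], [0.3, -0.4], [-0.1, 0.9], [0.2, 2.3], [-0.2, 0.7]]
handle [ 0.50424461 -0.0708428   0.09932199]
[0.53541456 0.26278848 0.48552886] [[0.5, -0.1], [-1.4, -0.3], [-0.1, 0.7], [-0.5, 0.5], [0.2, -0.7]]
```

```bash
cat >> h.py <<'E'
def rotdown(yaw): # tool down, tool x at yaw
    return np.array([[np.cos(yaw),np.sin(yaw),0],[np.sin(yaw),-np.cos(yaw),0],[0,0,-1]])
def plan(pos,Rm,n,fromT=None):
    T=toolT() if fromT is None else fromT
    p0,R0=T[:3,3],R.from_matrix(T[:3,:3]); dv=(R0.inv()*R.from_matrix(Rm)).as_rotvec()
    w=dv/n
    for i in range(n):
        Ri=R0*R.from_rotvec(w*i); d=Ri.inv().apply((np.asarray(pos)-p0)/n)*1000
        print(i,np.r_[d.round(1),w.round(3)].tolist())
E
python3 - <<'E'
from h import *
p=np.load("stand.npy")
h=standpt(p,(.242,0,0,1)); plan([h[0],h[1],.23],rotdown(p[2]-np.pi),12)
# mug, clip etc rough
E
```

```text
0 [-38.9, -38.7, 0.1, 0.0, 0.0, 0.016]
1 [-39.6, -38.1, 0.1, 0.0, 0.0, 0.016]
2 [-40.2, -37.4, 0.1, 0.0, 0.0, 0.016]
3 [-40.8, -36.8, 0.1, 0.0, 0.0, 0.016]
4 [-41.4, -36.1, 0.1, 0.0, 0.0, 0.016]
5 [-42.0, -35.4, 0.1, 0.0, 0.0, 0.016]
6 [-42.5, -34.7, 0.1, 0.0, 0.0, 0.016]
7 [-43.1, -34.0, 0.1, 0.0, 0.0, 0.016]
8 [-43.6, -33.3, 0.1, 0.0, 0.0, 0.016]
9 [-44.2, -32.6, 0.1, 0.0, 0.0, 0.016]
10 [-44.7, -31.9, 0.1, 0.0, 0.0, 0.016]
11 [-45.2, -31.1, 0.1, 0.0, 0.0, 0.016]
```

```bash
python3 -m crank '-39 -38 0 0 0 0.016;-40 -38 0 0 0 0.016;-40 -37 0 0 0 0.016;-41 -37 0 0 0 0.016;-41 -36 0 0 0 0.016' 0.1; python3 -m crank '-42 -35 0 0 0 0.016;-43 -35 0 0 0 0.016;-43 -34 0 0 0 0.016;-44 -33 0 0 0 0.016;-44 -33 0 0 0 0.016'; python3 -m crank '-45 -32 0 0 0 0.016;-45 -31 0 0 0 0.016;0 0 0 0 0 0;0 0 0 0 0 0'
python3 - <<'E'
from h import *
p=np.load("stand.npy")
T=toolT(); im=optics.read_camera("wrist"); cv2.imwrite("pics/w1.png",im[:,:,::-1]); np.save("w1.npy",T)
print(T.round(4)); 
for q in [(.242,-.066,0,1),(.242,.066,0,1),(.192,-.13,.007,1),(.192,.13,.007,1)]: print(q,proj("wrist",standpt(p,q),T).round(1))
h=standpt(p,(.242,0,0,1)); plan([h[0],h[1],.23],rotdown(p[2]-np.pi),1)
E
```

```text
time: 1.98
eef_pos: [0.3186, -0.4063, 0.2315]
tcp_rot: [0.774, -0.633, 0.0, 0.0]
contact_force: [0.0, -0.3, 0.7]
opening: 0.552
time: 2.6
eef_pos: [0.4499, -0.1647, 0.2318]
tcp_rot: [0.748, -0.663, 0.001, -0.0]
contact_force: [0.8, -0.1, 1.3]
opening: 0.55
time: 3.1
eef_pos: [0.5016, -0.0699, 0.2313]
tcp_rot: [0.738, -0.675, 0.0, 0.0]
contact_force: [-0.6, 0.5, 0.1]
opening: 0.55
[[ 8.950e-02 -9.960e-01 -3.000e-04  5.016e-01]
 [-9.960e-01 -8.950e-02 -5.000e-04 -6.990e-02]
 [ 4.000e-04  3.000e-04 -1.000e+00  2.313e-01]
 [ 0.000e+00  0.000e+00  0.000e+00  1.000e+00]]
(0.242, -0.066, 0, 1) [[285.2  96.2]]
(0.242, 0.066, 0, 1) [[283.9 268.1]]
(0.192, -0.13, 0.007, 1) [[360.9  -3.3]]
(0.192, 0.13, 0.007, 1) [[341.1 331.7]]
0 [0.6, -2.8, 1.3, 0.0, -0.0, 0.004]
```

View pics/w1.png

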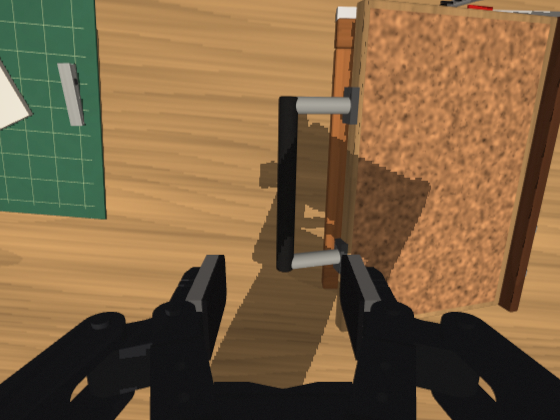

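```bash
python3 -m crank '1 -3 40 0 0 0.01;0 0 40 0 0 0;0 0 35 0 0 0;0 0 24 0 0 0;0 0 12 0 0 0' -0.2 50; python3 -m crank '0 0 0 0 0 0;0 0 0 0 0 0'
python3 - <<'E'
from h import *
for n in("wrist","side"):
    im=optics.read_camera(n)
    if n=="side": im=cv2.resize(im[120:240,220:380],None,fx=4,fy=4)
    cv2.imwrite(f"pics/w2{n}.png",im[:,:,::-1])
E
```

```text
time: 3.78
eef_pos: [0.5035, -0.0717, 0.0789]
tcp_rot: [0.734, -0.68, -0.001, 0.001]
contact_force: [-0.8, 0.0, -0.7]
opening: 0.403
time: 4.03
eef_pos: [0.5056, -0.0713, 0.0816]
tcp_rot: [0.734, -0.679, 0.001, -0.0]
contact_force: [-0.0, 0.6, 0.0]
opening: 0.399
```

View pics/w2wrist.png

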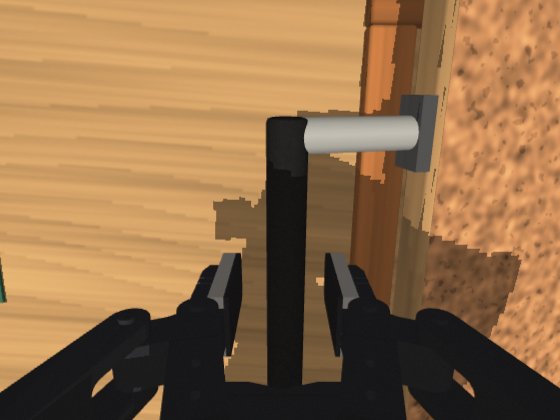

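View pics/w2side.png

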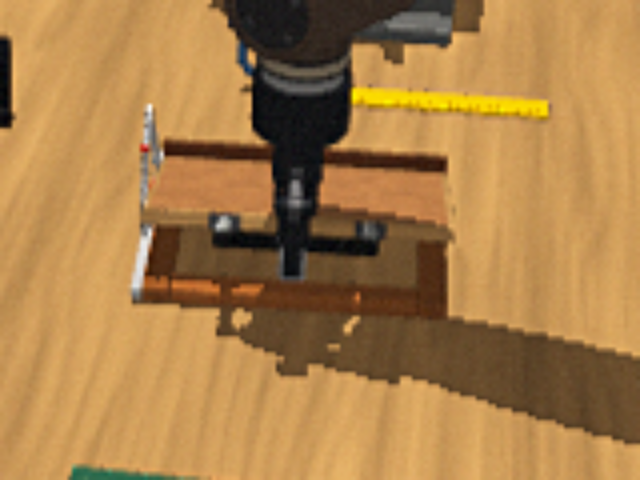

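The bar is centred between the pads (column 286), so I'm closing the gripper.

```bash
python3 -m crank '0 0 0 0 0 0;0 0 0 0 0 0;0 0 0 0 0 0;0 0 0 0 0 0' -1 60
python3 - <<'E'
from h import *
p=np.load("stand.npy")
s=readout.get_state(); print(s['eef_pos'],s['opening'],s['contact_force'])
g=s['eef_pos']+.019*np.array([0,0,-1])*-1
# grip point in stand frame -> tilt
d=g-standpt(p,(0,0,0,1)); ex=np.array([np.cos(p[2]),np.sin(p[2]),0]); print("along",d@ex,"z",d[2],"r",np.hypot(d@ex,d[2]),"tilt",np.arctan2(d[2],d@ex))
# arc rows in tool frame: tool x = -stand x
t0=np.arctan2(d[2],d@ex)
a=np.linspace(t0,.625,9); x=.242*np.cos(a); z=.242*np.sin(a)
print(np.c_[-(np.diff(x)),-np.diff(z)].round(4)*1000)
E
```

```text
time: 4.62
eef_pos: [0.5055, -0.072, 0.0813]
tcp_rot: [0.735, -0.679, 0.002, 0.001]
contact_force: [-0.9, -5.0, 0.7]
opening: 0.142
[ 0.50547019 -0.07199075  0.0812674 ] 0.1419690611316638 [-0.94394846 -4.98205781  0.69170381]
along 0.23119988119005655 z 0.06826740063724203 r 0.24106808800017887 tilt 0.28711574069276047
[[ 3.1 -9.7]
 [ 3.5 -9.6]
 [ 3.9 -9.4]
 [ 4.3 -9.3]
 [ 4.7 -9.1]
 [ 5.1 -8.9]
 [ 5.4 -8.7]
 [ 5.8 -8.4]]
```

```bash
python3 -m crank '3 0 -9.7 0 0 0;3.5 0 -9.6 0 0 0;3.9 0 -9.4 0 0 0;4.3 0 -9.3 0 0 0'; python3 -m crank '4.7 0 -9.1 0 0 0;5 0 -8.9 0 0 0;5.4 0 -8.7 0 0 0;4 0 -6 0 0 0;0 0 0 0 0 0'
python3 - <<'E'
from h import *
p=np.load("stand.npy")
s=readout.get_state(); print(s['eef_pos'],s['opening'],s['contact_force'])
g=s['eef_pos']+.019*np.array([0,0,1])
d=g-standpt(p,(0,0,0,1)); ex=np.array([np.cos(p[2]),np.sin(p[2]),0]); print("r",np.hypot(d@ex,d[2]),"tilt",np.arctan2(d[2],d@ex))
im=optics.read_camera("side")
im=cv2.resize(im[120:240,220:380],None,fx=4,fy=4)
cv2.imwrite(f"pics/w3.png",im[:,:,::-1])
E
```

```text
time: 5.12
eef_pos: [0.5063, -0.0853, 0.1169]
tcp_rot: [0.734, -0.679, 0.001, -0.001]
contact_force: [6.0, -2.2, -9.7]
opening: 0.14
time: 5.75
eef_pos: [0.5076, -0.1038, 0.1501]
tcp_rot: [0.734, -0.679, -0.0, -0.001]
contact_force: [4.0, 0.2, -6.8]
opening: 0.141
[ 0.50758776 -0.10384605  0.15009088] 0.14066624966962926 [ 4.04940376  0.1533078  -6.80071335]
r 0.24188067229951873 tilt 0.6025808885707109
```

View pics/w3.png

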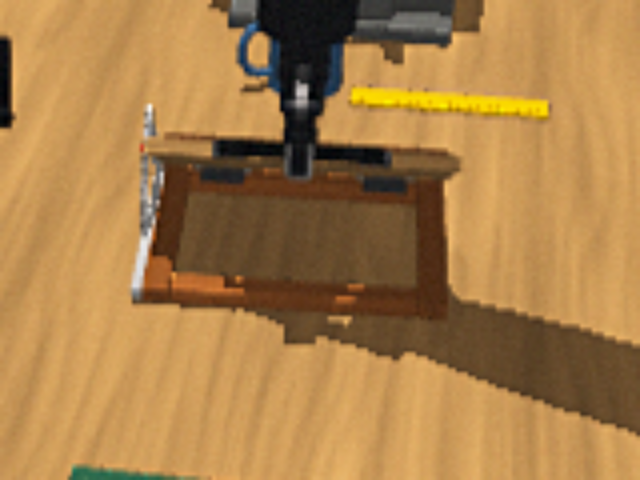

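The board is at about 0.60 rad and lines up with the red mark at (142,148) in the crop. I'm letting go and retreating upward.

```bash
python3 -m crank '0 0 0 0 0 0;0 0 0 0 0 0;0 0 0 0 0 0;0 0 0 0 0 0' -0.2; python3 -m crank '0 0 -20 0 0 0;0 0 -50 0 0 0;0 0 -50 0 0 0;0 0 -10 0 0 0;0 0 0 0 0 0'
python3 - <<'E'
from h import *
im=optics.read_camera("wrist");cv2.imwrite(f"pics/w4.png",im[:,:,::-1]); np.save("w4.npy",toolT())
out=[]
for n,(x,y,w,h) in dict(scene=(185,140,110,90),side=(240,130,110,90)).items():
    im=optics.read_camera(n)[:,:,::-1]; out.append(cv2.resize(im[y:y+h,x:x+w],None,fx=3.6,fy=3.6,interpolation=cv2.INTER_CUBIC)); cv2.imwrite(f"pics/b_{n}.png",im)
cv2.imwrite("pics/c4.png",np.hstack(out))
E
```

```text
time: 6.3
eef_pos: [0.5075, -0.1043, 0.1514]
tcp_rot: [0.734, -0.679, 0.0, 0.0]
contact_force: [0.5, 0.6, -0.2]
opening: 0.401
time: 6.92
eef_pos: [0.5075, -0.1043, 0.2814]
tcp_rot: [0.734, -0.679, 0.001, -0.0]
contact_force: [-1.1, 0.3, -0.4]
opening: 0.403
```

View pics/w4.png

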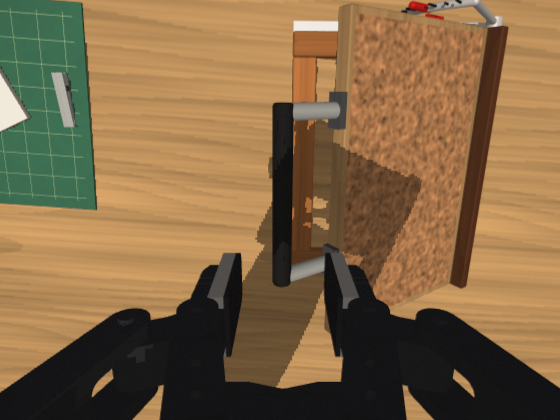

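View pics/c4.png

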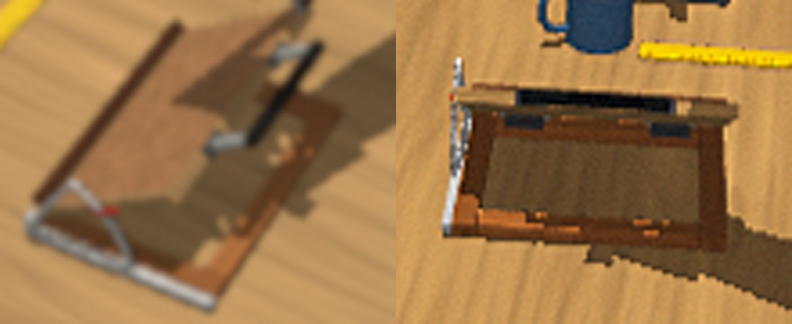

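```bash
cat > fit2.py <<'E'
from h import *
p0=np.load("stand.npy"); T1=np.load("w1.npy");T4=np.load("w4.npy")
u=lambda x,y,ox,oy,s:((x+.5)/s-.5+ox,(y+.5)/s-.5+oy)
A=lambda x,y:u(x,y,185,140,3.6);B=lambda x,y:u(x,y,240,140,3.6);D=lambda x,y:u(x,y,240,130,3.6)
obs=[("wrist",T1,0,(.242,-.066,0,1),(288,98),1),("wrist",T1,0,(.242,.066,0,1),(284.5,270),1),
("wrist",T4,1,(.242,-.066,0,1),(283,104),1),("wrist",T4,1,(.242,.066,0,1),(282,285),1),
("wrist",T4,1,(.012,-.13,.021,1),(507,30),1),("wrist",T4,1,(.012,.13,.021,1),(466,288),1),
("wrist",T4,1,(.022,-.13,.021,1),(488,27),1),("wrist",T4,1,(.022,.13,.021,1),(453,284),1),
("wrist",T4,1,(.192,-.13,.007,1),(341,7),1),
("scene",0,0,(.1,-.137,.02,0),A(212,300),1),("scene",0,0,(-.004,-.137,.092,0),A(110,212),1),
("side",0,0,(.1,.13,.0,0),B(329,217),1),("side",0,0,(-.004,-.137,.092,0),B(58,62),1),
("scene",0,1,(.242,-.066,0,1),A(252,140),1),("scene",0,1,(.242,.066,0,1),A(317,45),1),
("side",0,1,(.242,-.066,0,1),D(121,99),1),("side",0,1,(.242,.066,0,1),D(273,104),1)]
def f(p): return np.concatenate([proj(n,standpt(np.r_[p[:3],p[3+k]],q),T)[0]-o for n,T,k,q,o,w in obs])
r=least_squares(f,list(p0)+[.61],loss='soft_l1');print(r.x)
for o,e in zip(obs,f(r.x).reshape(-1,2)): print(o[0],o[2],o[3],e.round(1))
np.save("stand1.npy",np.r_[r.x[:3],r.x[4]])
E
python3 fit2.py
python3 - <<'E'
from h import *
t=np.load("tmpl.npy"); g=tmplpt(t,(0,0,.024)); print(t,g)
plan([g[0],g[1],.25],rotdown(t[2]),12)
E
```

```text
[ 0.51234101 -0.21177205  1.63982476  0.30615034  0.5954622 ]
wrist 0 (0.242, -0.066, 0, 1) [-0.7  0.9]
wrist 0 (0.242, 0.066, 0, 1) [-1.4  3.2]
wrist 1 (0.242, -0.066, 0, 1) [-2.6 -0.2]
wrist 1 (0.242, 0.066, 0, 1) [-3.2  0.4]
wrist 1 (0.012, -0.13, 0.021, 1) [ 3.5 -3.5]
wrist 1 (0.012, 0.13, 0.021, 1) [-0.   0.4]
wrist 1 (0.022, -0.13, 0.021, 1) [16.7 -1.6]
wrist 1 (0.022, 0.13, 0.021, 1) [7.7 7. ]
wrist 1 (0.192, -0.13, 0.007, 1) [ 9.5 -4.4]
scene 0 (0.1, -0.137, 0.02, 0) [-0.  -0.3]
scene 0 (-0.004, -0.137, 0.092, 0) [-1.8 -0.9]
side 0 (0.1, 0.13, 0.0, 0) [0.6 1.5]
side 0 (-0.004, -0.137, 0.092, 0) [1.  0.6]
scene 1 (0.242, -0.066, 0, 1) [-0.2  0.4]
scene 1 (0.242, 0.066, 0, 1) [ 1.3 -0.9]
side 1 (0.242, -0.066, 0, 1) [ 1.4 -0.1]
side 1 (0.242, 0.066, 0, 1) [1. 1.]
[0.53541456 0.26278848 0.48552886] [0.53541456 0.26278848 0.027     ]
0 [-30.3, -4.8, 2.4, 0.0, 0.0, -0.165]
1 [-29.1, -9.7, 2.4, 0.0, 0.0, -0.165]
2 [-27.1, -14.4, 2.4, 0.0, 0.0, -0.165]
3 [-24.4, -18.6, 2.4, 0.0, 0.0, -0.165]
4 [-21.0, -22.3, 2.4, 0.0, 0.0, -0.165]
5 [-17.0, -25.5, 2.4, 0.0, 0.0, -0.165]
6 [-12.6, -27.9, 2.4, 0.0, 0.0, -0.165]
7 [-7.9, -29.6, 2.4, 0.0, 0.0, -0.165]
8 [-2.9, -30.5, 2.4, 0.0, 0.0, -0.165]
9 [2.1, -30.6, 2.4, 0.0, 0.0, -0.165]
10 [7.1, -29.8, 2.4, 0.0, 0.0, -0.165]
11 [11.9, -28.2, 2.4, 0.0, 0.0, -0.165]
```

```bash
python3 - <<'E'
s=open("fit2.py").read()
s=s.replace('(.022,-.13,.021,1),(488,27)','(.022,-.13,.007,1),(488,27)').replace('(.022,.13,.021,1),(453,284)','(.022,.13,.007,1),(453,284)').replace('(.192,-.13,.007,1),(341,7)','(.192,-.13,-.007,1),(341,6)')
open("fit2.py","w").write(s)
E
python3 fit2.py
python3 - <<'E'
import cv2
im=cv2.imread("pics/w4.png"); cv2.imwrite("pics/w4c.png",cv2.resize(im[0:300,320:560],None,fx=2,fy=2))
E
```

```text
[ 0.5128589  -0.21340548  1.64117825  0.28893699  0.59781268]
wrist 0 (0.242, -0.066, 0, 1) [-0.3  0.4]
wrist 0 (0.242, 0.066, 0, 1) [-0.8  0.7]
wrist 1 (0.242, -0.066, 0, 1) [ 0.3 -0.5]
wrist 1 (0.242, 0.066, 0, 1) [-0.4  0.5]
wrist 1 (0.012, -0.13, 0.021, 1) [ 5.3 -4.1]
wrist 1 (0.012, 0.13, 0.021, 1) [1.8 0. ]
wrist 1 (0.022, -0.13, 0.007, 1) [ 2.5 -0.3]
wrist 1 (0.022, 0.13, 0.007, 1) [-2.4  1.1]
wrist 1 (0.192, -0.13, -0.007, 1) [-2.2 -0.5]
scene 0 (0.1, -0.137, 0.02, 0) [-0.5 -0.4]
scene 0 (-0.004, -0.137, 0.092, 0) [-2.3 -0.9]
side 0 (0.1, 0.13, 0.0, 0) [0.5 1.2]
side 0 (-0.004, -0.137, 0.092, 0) [0.9 0.4]
scene 1 (0.242, -0.066, 0, 1) [-0.8  0.1]
scene 1 (0.242, 0.066, 0, 1) [ 0.7 -1.1]
side 1 (0.242, -0.066, 0, 1) [ 1.4 -0.6]
side 1 (0.242, 0.066, 0, 1) [0.9 0.5]
```

View pics/w4c.png

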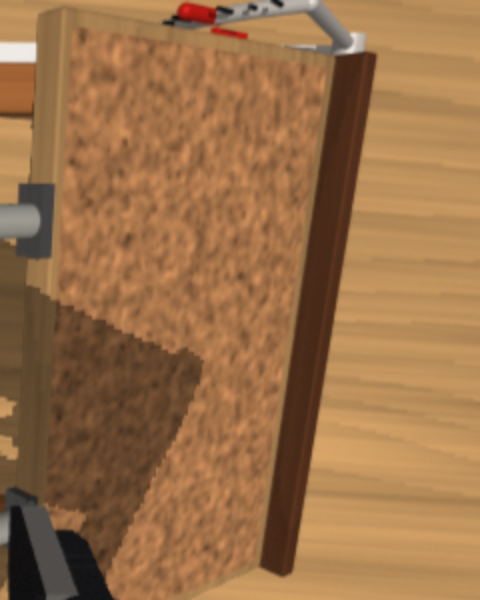

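```bash
python3 -m crank '-30 -5 2 0 0 -0.165;-29 -10 2 0 0 -0.165;-27 -14 2 0 0 -0.165;-24 -19 2 0 0 -0.165;-21 -22 2 0 0 -0.165' 0.2; python3 -m crank '-17 -25 2 0 0 -0.165;-13 -28 2 0 0 -0.165;-8 -30 2 0 0 -0.165;-3 -30 2 0 0 -0.165;2 -31 2 0 0 -0.165'; python3 -m crank '7 -30 2 0 0 -0.165;12 -28 2 0 0 -0.165;0 0 0 0 0 0;0 0 0 0 0 0'
python3 - <<'E'
from h import *
t=np.load("tmpl.npy"); T=toolT(); im=optics.read_camera("wrist"); np.save("w5.npy",T); cv2.imwrite("pics/w5.png",im[:,:,::-1])
for q in [(-.045,-.075,.006),(-.045,.075,.006),(-.01,-.045,.037),(.01,-.045,.037),(-.01,.045,.037),(.01,.045,.037)]: print(q,proj("wrist",tmplpt(t,q),T).round(1))
print(readout.get_state()['qpos'].round(2))
E
```

```text
time: 7.7
eef_pos: [0.519, 0.0488, 0.2687]
tcp_rot: [0.946, -0.325, -0.002, 0.0]
contact_force: [-0.2, 0.9, -0.3]
opening: 0.604
time: 8.32
eef_pos: [0.53, 0.2015, 0.2586]
tcp_rot: [0.997, 0.082, -0.002, 0.0]
contact_force: [-0.1, -0.4, 0.6]
opening: 0.601
time: 8.82
eef_pos: [0.535, 0.2612, 0.2555]
tcp_rot: [0.971, 0.241, -0.001, 0.0]
contact_force: [-0.5, -0.1, 0.2]
opening: 0.599
(-0.045, -0.075, 0.006) [[242.7 229. ]]
(-0.045, 0.075, 0.006) [[238.3  85.6]]
(-0.01, -0.045, 0.037) [[273.7 211.8]]
(0.01, -0.045, 0.037) [[293.9 211.9]]
(-0.01, 0.045, 0.037) [[273.3 119.4]]
(0.01, 0.045, 0.037) [[294.9 119.4]]
[ 0.28  0.1   1.75 -0.    1.3  -0.2 ]
```

View pics/w5.png

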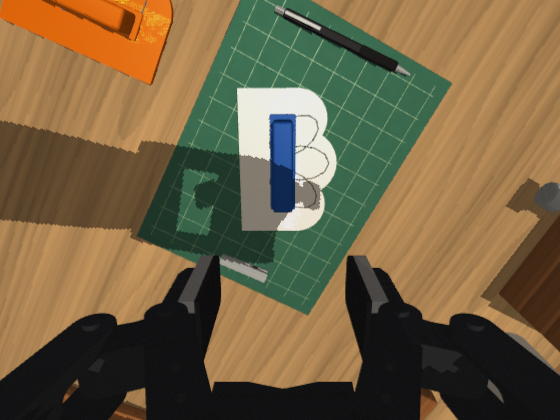

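```bash
sed -i 's/(507,30)/(508,26)/; s/(466,288)/(466.5,287)/; s/(488,27)/(487.5,26)/; s/(453,284)/(450.5,284)/' fit2.py; python3 fit2.py|head -1
python3 - <<'E'
from h import *
t=np.load("tmpl.npy"); T=np.load("w5.npy")
obs=[((-.045,-.075,.006),(242,230.5)),((-.045,.075,.006),(237.5,88)),((-.01,-.045,.037),(272,211.5)),((.01,-.045,.037),(294.5,211.5)),((.056,0,.006),(336,163))]
f=lambda p:np.concatenate([proj("wrist",tmplpt(p,q),T)[0]-o for q,o in obs])
r=least_squares(f,t);print(t,r.x,f(r.x).round(1));np.save("tmpl1.npy",r.x)
g=tmplpt(r.x,(0,0,0)); print(g); plan([g[0],g[1],.016],rotdown(r.x[2]),6)
E
```

```text
[ 0.513084   -0.21363529  1.64282921  0.29568524  0.60125802]
[0.53541456 0.26278848 0.48552886] [0.53498649 0.26145812 0.49044756] [ 0.1 -0.5 -0.5 -1.1  0.9  1.3 -1.4  1.3  0.9 -0.8]
[0.53498649 0.26145812 0.003     ]
0 [0.1, -0.1, 40.0, 0.0, 0.0, -0.001]
1 [0.1, -0.1, 40.0, 0.0, 0.0, -0.001]
2 [0.1, -0.1, 40.0, 0.0, 0.0, -0.001]
3 [0.0, -0.1, 40.0, 0.0, 0.0, -0.001]
4 [0.0, -0.1, 40.0, 0.0, 0.0, -0.001]
5 [0.0, -0.1, 40.0, 0.0, 0.0, -0.001]
```

```bash
python3 -m crank '0 0 45 0 0 0;0 0 45 0 0 0;0 0 45 0 0 0;0 0 45 0 0 0;0 0 30 0 0 0' 0; python3 -m crank '0 0 0 0 0 0;0 0 0 0 0 0'
python3 - <<'E'
from h import *
for n in("wrist","side"):
    im=optics.read_camera(n)
    if n=="side": im=cv2.resize(im[210:330,200:360],None,fx=4,fy=4)
    cv2.imwrite(f"pics/w6{n}.png",im[:,:,::-1])
E
```

```text
time: 9.5
eef_pos: [0.5344, 0.2602, 0.0445]
tcp_rot: [0.971, 0.24, -0.002, 0.0]
contact_force: [-0.0, 0.8, -0.1]
opening: 0.501
time: 9.75
eef_pos: [0.5367, 0.2615, 0.0486]
tcp_rot: [0.971, 0.241, 0.001, -0.0]
contact_force: [-0.4, -0.3, 0.2]
opening: 0.498
```

View pics/w6wrist.png

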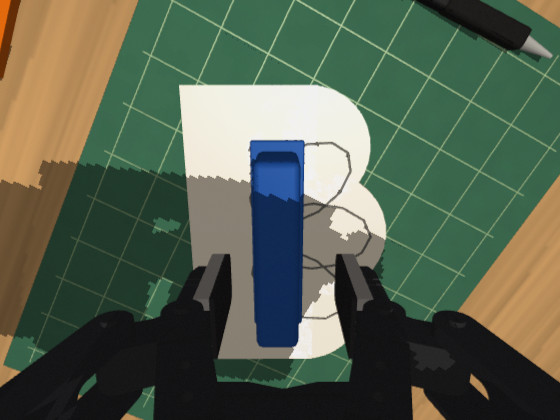

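View pics/w6side.png

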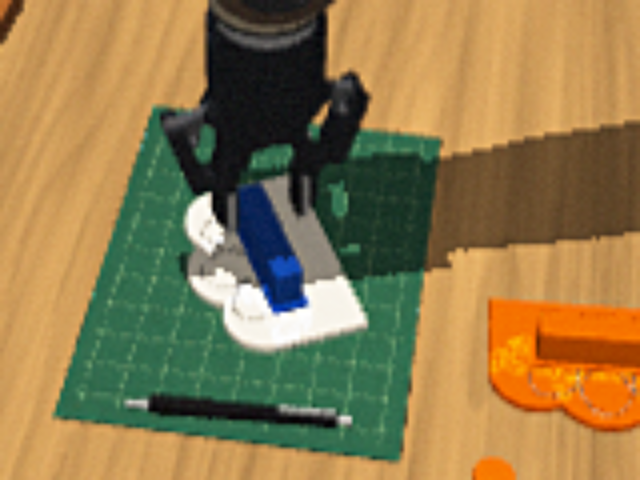

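```bash
python3 -m crank '-2 0 13 0 0 0;0 0 12 0 0 0;0 0 7 0 0 0;0 0 0 0 0 0' 0 70; python3 -m crank '0 0 0 0 0 0;0 0 0 0 0 0;0 0 0 0 0 0;0 0 0 0 0 0' -1 70
python3 - <<'E'
from h import *
T=toolT();np.save("grasp.npy",T);print(T.round(4))
im=optics.read_camera("wrist");cv2.imwrite(f"pics/w7.png",im[:,:,::-1])
E
```

```text
time: 10.35
eef_pos: [0.5329, 0.2607, 0.0138]
tcp_rot: [0.97, 0.242, -0.001, 0.0]
contact_force: [-0.2, 0.1, -0.4]
opening: 0.501
time: 10.85
eef_pos: [0.5342, 0.261, 0.0155]
tcp_rot: [0.97, 0.242, 0.001, -0.0]
contact_force: [1.1, 0.2, 1.7]
opening: 0.214
[[ 8.833e-01  4.689e-01  1.100e-03  5.342e-01]
 [ 4.689e-01 -8.833e-01  4.000e-04  2.610e-01]
 [ 1.100e-03  2.000e-04 -1.000e+00  1.550e-02]
 [ 0.000e+00  0.000e+00  0.000e+00  1.000e+00]]
```

View pics/w7.png

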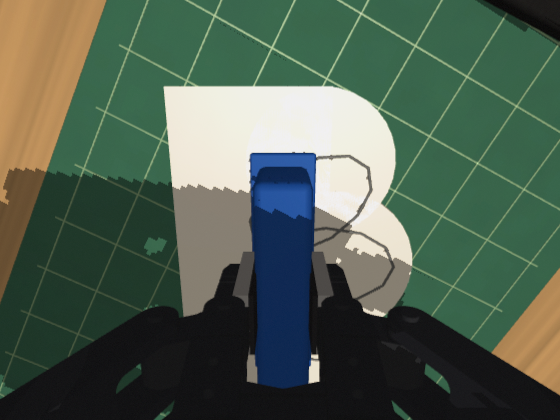

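```bash
python3 -m crank '0 0 -20 0 0 0;0 0 -50 0 0 0;0 0 -60 0 0 0;0 0 -60 0 0 0;0 0 -60 0 0 0'; python3 -m crank '0 0 -30 0 0 0;0 0 0 0 0 0'
cat > tgt.py <<'E'
from h import *
def target(dx,dz,dy=0,h=.0125,p=None):
    p=np.load("stand1.npy") if p is None else p; B=standT(p); Rm=B[:3,:3]@np.diag([1,-1,-1.]); pos=B[:3,3]+B[:3,:3]@np.array([.067+dx,dy,.007+h+dz]); return pos,Rm
E
python3 - <<'E'
from tgt import *
s=readout.get_state();print(s['opening'],s['contact_force'],s['qpos'])
pos,Rm=target(.012,.10); print(pos,np.load("stand1.npy")); 
T=toolT(); print(T[:3,3])
mid=np.r_[pos[:2],T[2,3]]
n=12; plan(mid,rotdown(1.6428),n)
print("then tilt"); T2=np.eye(4);T2[:3,:3]=rotdown(1.6428);T2[:3,3]=mid; plan(pos,Rm,5,T2)
optics_im=optics.read_camera("wrist");cv2.imwrite("pics/w8.png",optics_im[:,:,::-1])
E
```

```text
time: 11.52
eef_pos: [0.533, 0.2607, 0.2679]
tcp_rot: [0.97, 0.242, 0.0, 0.0]
contact_force: [0.2, -0.2, -0.6]
opening: 0.218
time: 11.78
eef_pos: [0.5348, 0.2612, 0.2996]
tcp_rot: [0.97, 0.242, 0.004, -0.0]
contact_force: [0.5, -0.1, -2.2]
opening: 0.219
0.21874420605027164 [ 0.48057744 -0.09873581 -2.21914056] [ 2.84014539e-01  6.22675415e-02  1.70784632e+00 -5.20202490e-06
  1.36372651e+00 -2.04075208e-01]
[ 0.51973793 -0.30584898  0.17523139] [ 0.513084   -0.21363529  1.64282921  0.60125802]
[0.53481347 0.26122479 0.29960156]
0 [-23.3, 41.1, -0.1, 0.0, -0.0, -0.096]
1 [-27.1, 38.7, -0.1, 0.0, -0.0, -0.096]
2 [-30.7, 35.9, -0.1, 0.0, -0.0, -0.096]
3 [-34.0, 32.8, -0.1, 0.0, -0.0, -0.096]
4 [-37.0, 29.4, -0.1, 0.0, -0.0, -0.096]
5 [-39.7, 25.7, -0.1, 0.0, -0.0, -0.096]
6 [-42.0, 21.8, -0.1, 0.0, -0.0, -0.096]
7 [-43.9, 17.6, -0.1, 0.0, -0.0, -0.096]
8 [-45.3, 13.4, -0.1, 0.0, -0.0, -0.096]
9 [-46.4, 8.9, -0.1, 0.0, -0.0, -0.096]
10 [-47.1, 4.4, -0.0, 0.0, -0.0, -0.096]
11 [-47.3, -0.1, -0.0, 0.0, -0.0, -0.096]
then tilt
0 [0.0, 0.0, 24.9, 0.0, 0.12, -0.0]
1 [-3.0, 0.0, 24.7, 0.0, 0.12, -0.0]
2 [-5.9, 0.0, 24.2, 0.0, 0.12, -0.0]
3 [-8.8, 0.0, 23.3, 0.0, 0.12, -0.0]
4 [-11.5, 0.0, 22.1, 0.0, 0.12, -0.0]
```

View pics/w8.png

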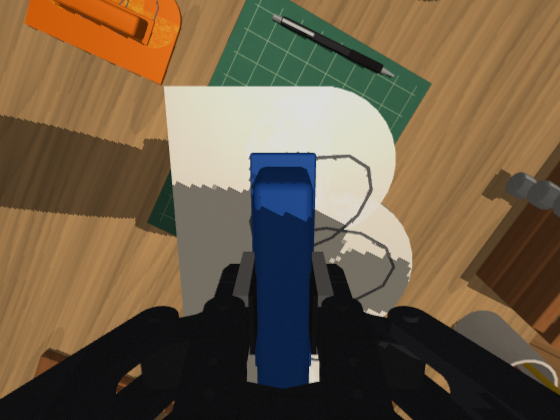

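```bash
python3 -m crank '-23 41 0 0 0 -0.096;-27 39 0 0 0 -0.096;-31 36 0 0 0 -0.096;-34 33 0 0 0 -0.096;-37 29 0 0 0 -0.096'; python3 -m crank '-40 26 0 0 0 -0.096;-42 22 0 0 0 -0.096;-44 18 0 0 0 -0.096;-45 13 0 0 0 -0.096;-46 9 0 0 0 -0.096';python3 -m crank '-47 4 0 0 0 -0.096;-47 0 0 0 0 -0.096;0 0 0 0 0 0;0 0 0 0 0 0'
python3 - <<'E'
from tgt import *
s=readout.get_state();print(s['qpos'].round(3)); print(toolT().round(3))
pos,Rm=target(.012,.10); plan(pos,Rm,5)
E
```

```text
time: 12.45
eef_pos: [0.5257, 0.0233, 0.2915]
tcp_rot: [0.884, 0.467, -0.002, -0.002]
contact_force: [0.2, -0.4, -2.4]
opening: 0.221
time: 13.08
eef_pos: [0.5196, -0.2124, 0.2914]
tcp_rot: [0.748, 0.663, -0.001, -0.003]
contact_force: [0.4, 0.4, -0.8]
opening: 0.218
time: 13.58
eef_pos: [0.5173, -0.3048, 0.2923]
tcp_rot: [0.683, 0.731, 0.0, -0.003]
contact_force: [0.9, 0.1, -1.4]
opening: 0.216
[-7.020e-01  8.500e-02  1.697e+00  1.000e-03  1.365e+00 -2.341e+00]
[[-0.068  0.998 -0.004  0.517]
 [ 0.998  0.068  0.004 -0.305]
 [ 0.004 -0.003 -1.     0.292]
 [ 0.     0.     0.     1.   ]]
0 [-0.3, 0.5, 23.4, -0.0, 0.119, -0.001]
1 [-3.1, 0.5, 23.2, -0.0, 0.119, -0.001]
2 [-5.9, 0.5, 22.7, -0.0, 0.119, -0.001]
3 [-8.5, 0.5, 21.8, -0.0, 0.119, -0.001]
4 [-11.1, 0.5, 20.6, -0.0, 0.119, -0.001]
```

```bash
python3 -m crank '0 0 23 0 0.119 0;-3 1 23 0 0.119 0;-6 0 23 0 0.119 0;-9 0 22 0 0.119 0;-11 1 20 0 0.119 0'; python3 -m crank '0 0 0 0 0 0;0 0 0 0 0 0'
python3 - <<'E'
from tgt import *
s=readout.get_state();print(s['qpos'].round(3)); T=toolT();np.save("w9.npy",T)
p=np.load("stand1.npy");B=standT(p);rel=np.linalg.inv(B)@T; print(rel.round(4))
im=optics.read_camera("wrist");cv2.imwrite("pics/w9.png",im[:,:,::-1])
for q in [(.022,-.13,.007,1),(.022,.13,.007,1),(.192,-.13,.007,1),(.192,.13,.007,1),(.022,-.13,.021,1),(.012,-.13,.021,1)]: print(q,proj("wrist",standpt(p,q),T).round())
im=optics.read_camera("scene");cv2.imwrite("pics/s9.png",cv2.resize(im[120:260,150:330],None,fx=4,fy=4)[:,:,::-1])
im=optics.read_camera("side");cv2.imwrite("pics/d9.png",cv2.resize(im[80:230,200:380],None,fx=4,fy=4)[:,:,::-1])
E
```

```text
time: 14.2
eef_pos: [0.5205, -0.3059, 0.1775]
tcp_rot: [0.651, 0.699, 0.201, -0.216]
contact_force: [0.9, -0.9, -1.4]
opening: 0.214
time: 14.45
eef_pos: [0.5208, -0.3067, 0.1793]
tcp_rot: [0.652, 0.7, 0.199, -0.214]
contact_force: [-0.4, -0.4, -0.8]
opening: 0.217
[-0.845  0.408  1.6    0.349  1.621 -2.556]
[[ 1.     -0.0011 -0.0078  0.0805]
 [-0.0011 -1.     -0.0012 -0.001 ]
 [-0.0078  0.0012 -1.      0.1234]
 [ 0.      0.      0.      1.    ]]
(0.022, -0.13, 0.007, 1) [[212. 350.]]
(0.022, 0.13, 0.007, 1) [[189. -11.]]
(0.192, -0.13, 0.007, 1) [[423. 351.]]
(0.192, 0.13, 0.007, 1) [[468. -12.]]
(0.022, -0.13, 0.021, 1) [[209. 362.]]
(0.012, -0.13, 0.021, 1) [[196. 362.]]
```

View pics/w9.png

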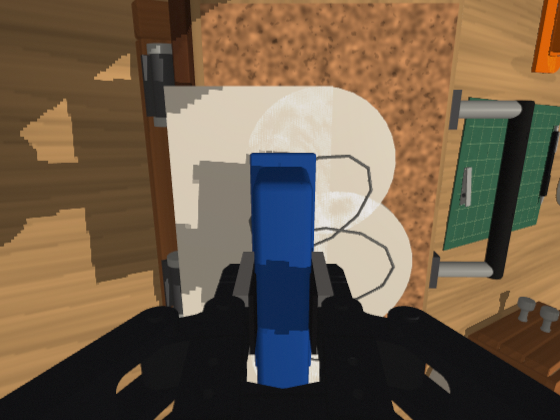

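View pics/s9.png

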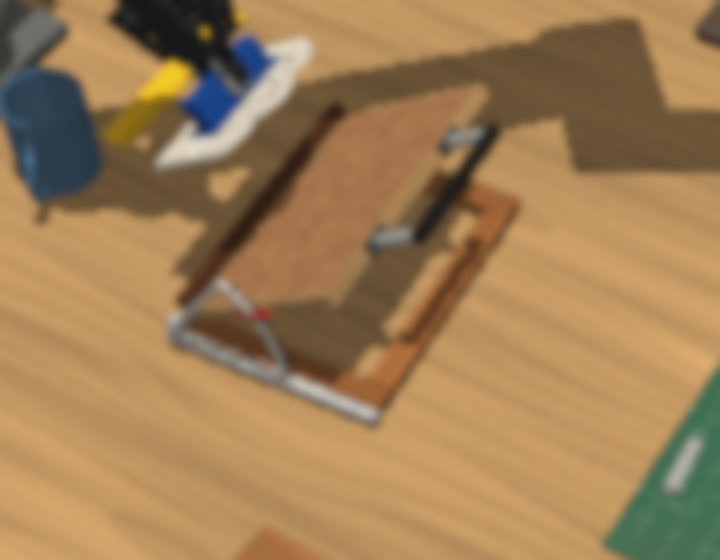

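View pics/d9.png

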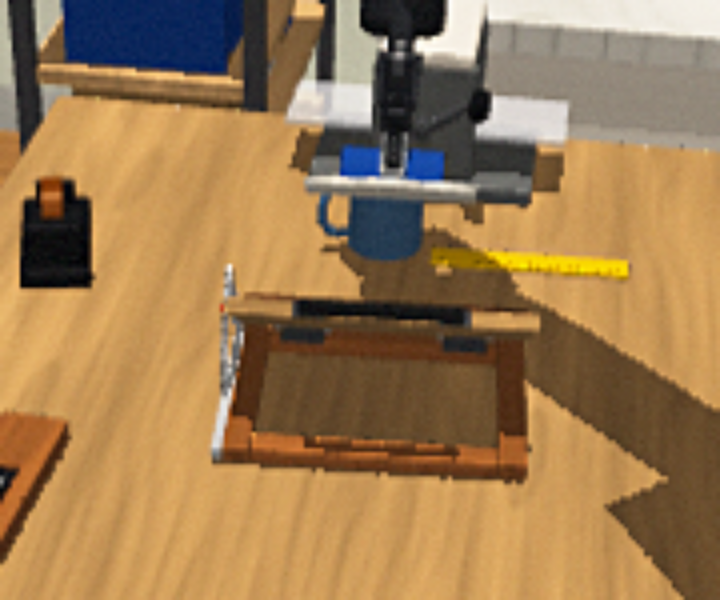

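Run:
```python
from tgt import *
T=np.load("w9.npy");p=np.load("stand1.npy")
im=cv2.imread("pics/w9.png"); im2=cv2.resize(im,None,fx=1.4,fy=1.4)
def L(a,b,c):
    q=proj("wrist",[standpt(p,a),standpt(p,b)],T)*1.4; cv2.line(im2,tuple(int(v) for v in q[0]),tuple(int(v) for v in q[1]),c,1)
L((.022,-.13,.007,1),(.022,.13,.007,1),(0,255,0)); L((.022,-.13,.021,1),(.022,.13,.021,1),(255,255,0));L((.012,-.13,.021,1),(.012,.13,.021,1),(0,255,255)); L((.192,-.13,.007,1),(.192,.13,.007,1),(0,255,0));L((.242,-.066,0,1),(.242,.066,0,1),(0,255,0))
cv2.imwrite("pics/w9o.png",im2)
```

```text
(no output)
```

View pics/w9o.png

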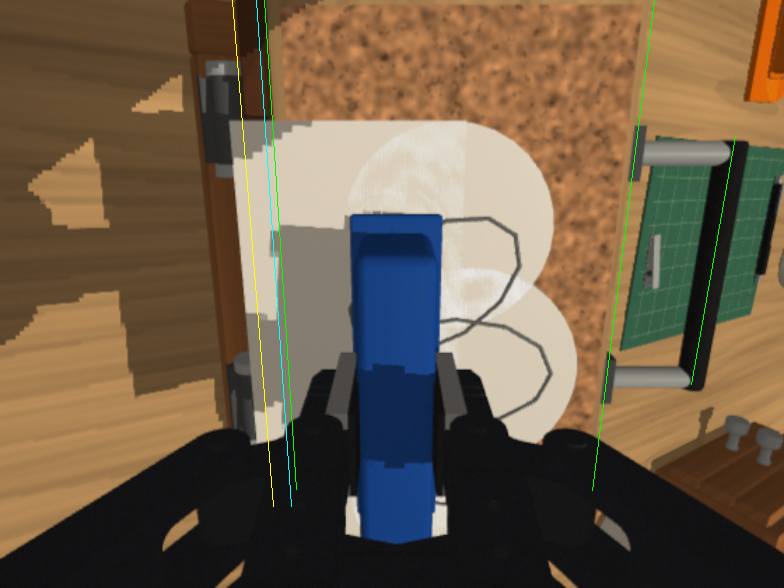

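```bash
cat > st.py <<'E'
from tgt import *
T=toolT();B=standT(np.load("stand1.npy"));rel=np.linalg.inv(B)@T;s=readout.get_state()
print("t",s['time'],"xyz mm",(rel[:3,3]*1e3).round(1),"rv",R.from_matrix(np.diag([1,-1,-1.])@rel[:3,:3]).as_rotvec().round(4),"F board",(B[:3,:3].T@s['contact_force']).round(1),"tau",(B[:3,:3].T@s['wrist_torque']).round(2),"op",round(s['opening'],3))
E
python3 -m crank '0 0 25 0 0 0;0 0 25 0 0 0;0 0 22 0 0 0;0 0 13 0 0 0;0 0 0 0 0 0' >/dev/null; python3 st.py; python3 -m crank '0 0 6 0 0 0;0 0 0 0 0 0'>/dev/null; python3 st.py
```

```text
t 15.225 xyz mm [79.2 -0.4 37.3] rv [-0.0004 -0.0054  0.0022] F board [-0.1 -0.2 -1.5] tau [-0.02  0.39  0.02] op 0.216
t 15.475 xyz mm [78.6 -0.6 32.5] rv [-0.0019 -0.0066  0.0023] F board [-0.9  0.3 -1.3] tau [-0.01  0.38 -0.02] op 0.219
```

```bash
python3 -m crank '0 0 6 0 0 0;0 0 0 0 0 0'>/dev/null; python3 st.py;python3 -m crank '0 0 3 0 0 0;0 0 0 0 0 0'>/dev/null; python3 st.py
python3 - <<'E'
from h import *
im=optics.read_camera("scene");cv2.imwrite("pics/s10.png",cv2.resize(im[130:250,170:310],None,fx=5,fy=5)[:,:,::-1])
im=optics.read_camera("wrist");cv2.imwrite("pics/w10.png",im[:,:,::-1])
E
```

```text
t 15.725 xyz mm [78.7 -0.3 25.7] rv [-0.001  -0.0055  0.0026] F board [-1.  -0.5 -0.8] tau [-0.03  0.47 -0.01] op 0.221
t 15.975 xyz mm [78.7 -0.5 23. ] rv [-0.0013 -0.006   0.0024] F board [-1.5 -1.1 -0.7] tau [-0.01  0.4   0.02] op 0.218
```

View pics/s10.png

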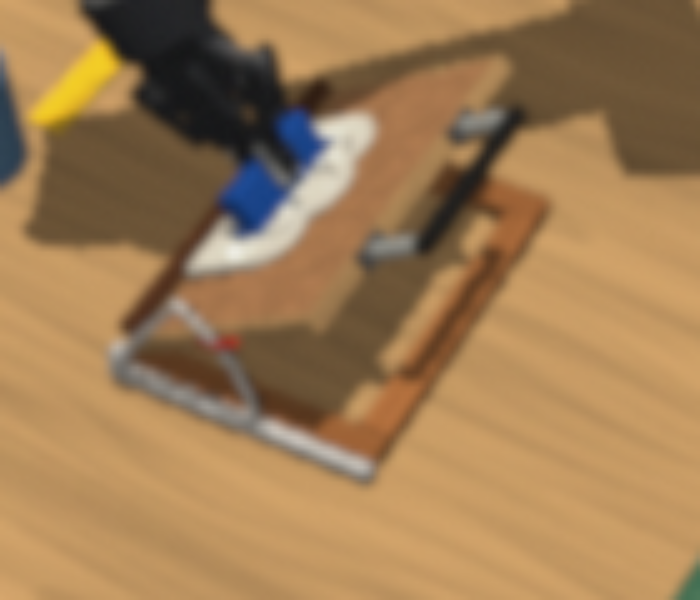

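View pics/w10.png

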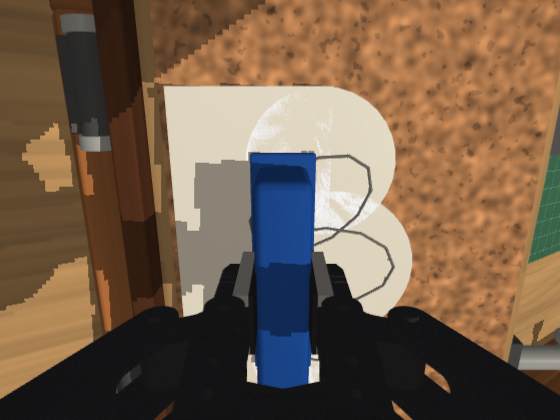

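The template edge ((165,88)–(182,315)) runs parallel to the ledge line ((147,88)–(163,300)), about 9 mm upslope of it. I'm lowering in small steps to contact.

```bash
python3 -m crank '0 0 2 0 0 0;0 0 0 0 0 0'>/dev/null; python3 st.py;python3 -m crank '0 0 1.5 0 0 0;0 0 0 0 0 0'>/dev/null; python3 st.py;python3 -m crank '0 0 1.5 0 0 0;0 0 0 0 0 0'>/dev/null; python3 st.py
```

```text
t 16.325 xyz mm [78.7 -0.5 21. ] rv [-0.0013 -0.006   0.0024] F board [-0.4  1.3 -0.6] tau [ 0.01  0.39 -0.06] op 0.219
t 16.575 xyz mm [78.7 -0.6 19.7] rv [-0.0016 -0.0062  0.0023] F board [-0.2  0.1 -0.9] tau [-0.02  0.41  0.  ] op 0.216
t 16.825 xyz mm [78.6 -0.7 19.5] rv [-0.002  -0.0071  0.0018] F board [-1.   1.6  4.5] tau [0.35 0.14 0.06] op 0.216
```

```bash
python3 -m crank '-3 0 0 0 0 0;-3 0 0 0 0 0;0 0 0 0 0 0'>/dev/null; python3 st.py;python3 -m crank '-1.5 0 0 0 0 0;0 0 0 0 0 0'>/dev/null; python3 st.py
python3 - <<'E'
from h import *
im=optics.read_camera("wrist");cv2.imwrite("pics/w11.png",im[:,:,::-1]);cv2.imwrite("pics/w11c.png",cv2.resize(im[40:330,90:290],None,fx=2,fy=2)[:,:,::-1])
E
```

```text
t 17.2 xyz mm [73.2 -1.2 19.4] rv [-0.0031 -0.0051  0.0021] F board [1.6 1.1 5.3] tau [ 0.16 -0.34 -0.03] op 0.219
t 17.45 xyz mm [71.9 -1.2 19.4] rv [-0.0031 -0.0048  0.0019] F board [1.9 0.2 5.7] tau [ 0.1  -0.42 -0.04] op 0.216
```

View pics/w11c.png

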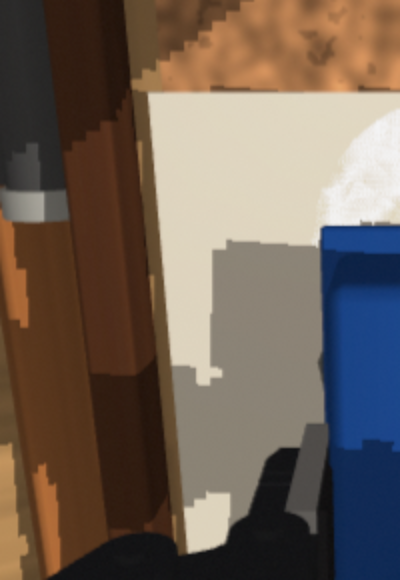

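```bash
python3 -m crank '-1.5 0 0 0 0 0;0 0 0 0 0 0'>/dev/null; python3 st.py;python3 -m crank '-1 0 0 0 0 0;0 0 0 0 0 0'>/dev/null; python3 st.py;python3 -m crank '-1 0 0 0 0 0;0 0 0 0 0 0'>/dev/null; python3 st.py
python3 - <<'E'
from h import *
im=optics.read_camera("wrist");cv2.imwrite("pics/w12c.png",cv2.resize(im[40:330,90:290],None,fx=2,fy=2)[:,:,::-1])
E
```

```text
t 17.75 xyz mm [70.4 -1.3 19.4] rv [-0.0031 -0.0047  0.0019] F board [1.9 0.8 5.3] tau [ 0.16 -0.39 -0.03] op 0.222
t 18.0 xyz mm [69.5 -1.3 19.4] rv [-0.0031 -0.0047  0.0019] F board [2.1 0.6 4.2] tau [ 0.09 -0.41  0.08] op 0.213
t 18.25 xyz mm [68.5 -1.3 19.4] rv [-0.0031 -0.0047  0.0019] F board [ 2.9 -0.2  4.5] tau [ 0.14 -0.46 -0.04] op 0.218
```

View pics/w12c.png

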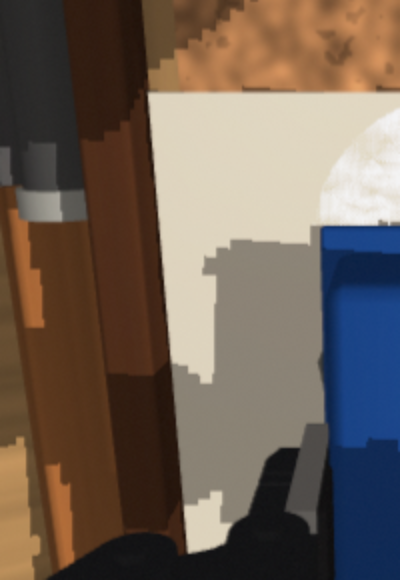

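Nearly touching. A little more, until the ledge pushes back.

```bash
python3 -m crank '-0.7 0 0 0 0 0;0 0 0 0 0 0'>/dev/null; python3 st.py;python3 -m crank '-0.7 0 0 0 0 0;0 0 0 0 0 0'>/dev/null; python3 st.py
```

```text
t 18.55 xyz mm [67.8 -1.3 19.4] rv [-0.0031 -0.0046  0.0018] F board [ 3.  -1.4  5. ] tau [ 0.1  -0.44 -0.03] op 0.218
t 18.8 xyz mm [67.1 -1.2 19.4] rv [-0.0031 -0.0045  0.0018] F board [ 2.1 -0.   4.9] tau [ 0.13 -0.52  0.01] op 0.217
```

```bash
python3 -m crank '-0.7 0 0 0 0 0;0 0 0 0 0 0'>/dev/null; python3 st.py;python3 -m crank '-0.7 0 0 0 0 0;0 0 0 0 0 0'>/dev/null; python3 st.py
python3 - <<'E'
from h import *
im=optics.read_camera("wrist");cv2.imwrite("pics/w13c.png",cv2.resize(im[40:330,90:290],None,fx=2,fy=2)[:,:,::-1])
E
```

```text
t 19.05 xyz mm [67.1 -1.2 19.4] rv [-0.0026 -0.003   0.0015] F board [4.1 0.2 5.1] tau [ 0.22 -0.68  0.  ] op 0.22
t 19.3 xyz mm [67.1 -1.2 19.3] rv [-0.0021 -0.0014  0.0012] F board [7.3 1.5 5.6] tau [ 0.23 -0.93  0.04] op 0.222
```

View pics/w13c.png

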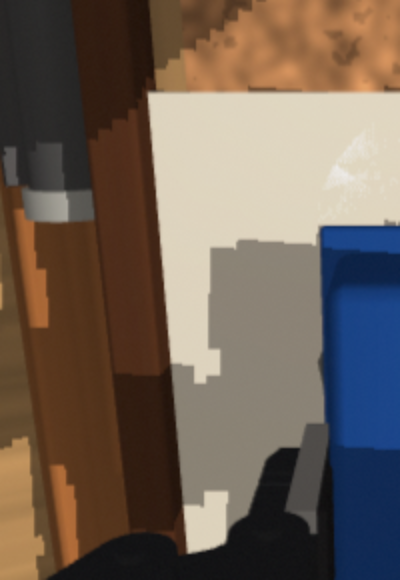

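The ledge pushes back at x = 67.1 mm, which is the modelled contact. I'm easing off, then releasing and retreating along the board normal.

```bash
python3 -m crank '0.7 0 -0.6 0 0 0;0 0 0 0 0 0'>/dev/null; python3 st.py;python3 -m crank '0 0 0 0 0 0;0 0 0 0 0 0;0 0 0 0 0 0;0 0 0 0 0 0' -0.1 20 >/dev/null; python3 st.py; python3 -m crank '0 0 -10 0 0 0;0 0 -30 0 0 0;0 0 -40 0 0 0;0 0 -40 0 0 0;0 0 0 0 0 0'; python3 st.py
python3 - <<'E'
from h import *
T=toolT();np.save("w14.npy",T)
im=optics.read_camera("wrist");cv2.imwrite("pics/w14.png",im[:,:,::-1])
im=optics.read_camera("scene");cv2.imwrite("pics/s14.png",cv2.resize(im[130:250,170:310],None,fx=5,fy=5,interpolation=cv2.INTER_CUBIC)[:,:,::-1])
E
```

```text
t 19.6 xyz mm [67.1 -1.2 19.3] rv [-0.0025 -0.003   0.0014] F board [ 5.6 -0.5  3.9] tau [ 0.03 -0.73  0.02] op 0.216
t 20.1 xyz mm [65.4 -0.5 18.7] rv [-0.0015 -0.0062  0.0026] F board [-0.1  0.2  0.3] tau [ 0.03  0.27 -0.02] op 0.447
time: 20.72
eef_pos: [0.523, -0.3304, 0.1882]
tcp_rot: [0.653, 0.7, 0.2, -0.21]
contact_force: [-0.7, 0.5, -0.3]
opening: 0.453
t 20.725 xyz mm [ 65.9  -1.5 144.1] rv [-0.0069 -0.0132  0.0009] F board [ 0.3  0.7 -0.6] tau [-0.01  0.31 -0.  ] op 0.453
```

View pics/w14.png

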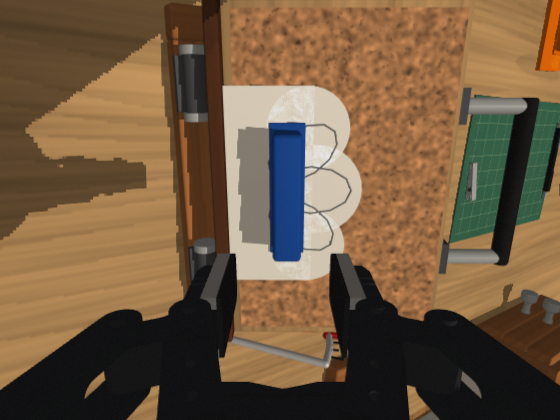

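View pics/s14.png

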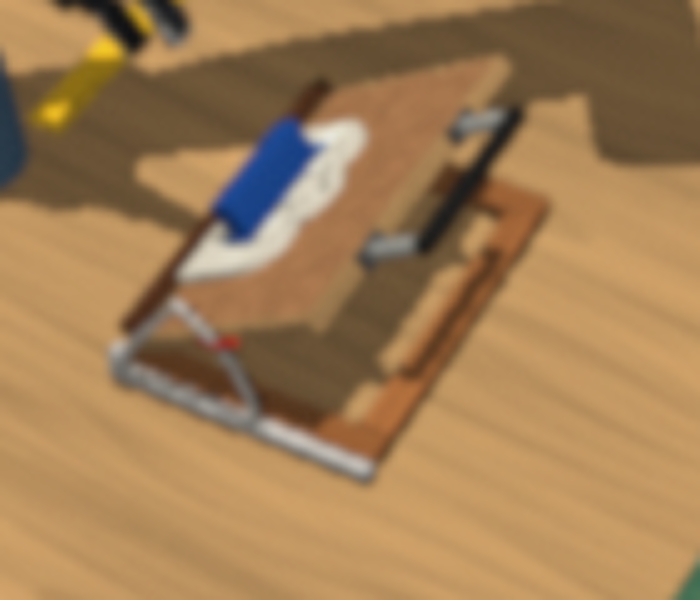

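The template lies flat, its edge ((222,86)–(230,280)) flush against the ledge. Last, a tilt check and an overview.

Run:
```python
from tgt import *
T=np.load("w14.npy");p=np.load("stand1.npy")
for dt in (-.03,0,.03):
    q=p+[0,0,0,dt]; print(dt,[proj("wrist",standpt(q,(.242,y,0,1)),T)[0].round() for y in(-.066,.066)],[proj("wrist",standpt(q,(.022,y,.007,1)),T)[0].round() for y in(-.13,.13)])
im=optics.read_camera("scene");cv2.imwrite("pics/s15.png",im[:,:,::-1]);s1=im
```

```text
-0.03 [array([495., 258.]), array([524.,  95.])] [array([235., 331.]), array([220.,  -5.])]
0 [array([500., 262.]), array([530.,  95.])] [array([234., 332.]), array([219.,  -5.])]
0.03 [array([505., 266.]), array([537.,  95.])] [array([234., 332.]), array([219.,  -6.])]
```

View pics/s15.png

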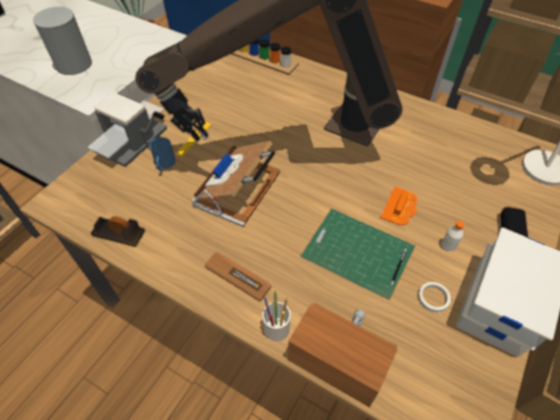

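The tilt is still about 0.60 rad, the other things are where they were, and the gripper is clear. I'm handing in.

```bash
python3 -c "
from plant import ctrl; print(ctrl.sign_off())"
```

```text
the job is handed in; nothing more can be done
None
```

I raised the board by its handle to about 0.60 rad (about 34.5°) and let go. I then gripped the white template by its blue handle and lowered it onto the slope until the force reading showed contact (about 5 N). From there I slid it down until the ledge pushed back, then released it and backed off. The job was handed in at about 21 s; no verdict is reported.

**Last checks:**
- **Template:** in the wrist picture the straight edge lies flush along the ledge, and the edge and ledge met within about 1 mm of the modelled position.
- **Tilt:** after the release, the handle bar's position in the wrist picture fits a tilt of about 0.60 rad.
- **Other things:** in the last overview picture everything I could compare is where it started, and the gripper was clear of the stand. The yellow ruler is partly hidden by the gripper in that picture.

**Disagreements:** two line measurements differed from my fit of the stand by 2–4 mm: the ledge in some earlier wrist pictures, and the board's upper edge. The contact on the ledge settled the ledge position; I did not resolve the upper edge.

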